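# Press the rail sights home along the row

## Robot

A 7-joint arm with a two-finger parallel gripper is mounted at the origin on the work surface. World frame = base frame: x ahead of the robot, y to its left, z up, the work surface at z = 0. Lengths are in m, angles in rad, forces in N, time in s.
With the tool pointing down it reaches from about 0.4 to 0.875 m from the base axis. Payload 4.4 kg.
Tool frame: the origin (TCP) lies between the finger pads, 19 mm behind the fingertips; this is the grasp point; z points along the fingers, y is the line along which they close (so a half turn about z gives the same grasp; the last joint's range is limited). The gripper opens to 85 mm and grips with 20 to 120 N. Pads are 22 mm wide; open, the fingers measure 114 mm over their backs; the gripper's body (76 mm by 85 mm) begins 54 mm behind the grasp point. The pads swing forward as they close: fully open they stand 13 mm farther back than shut.
Start: joints at [1.106, 0.628, 0.038, 1.517, -0.027, 0.996, -0.02], TCP at [0.252, -0.599, 0.25] pointing down, gripper open.
Joint ranges: [-3.06, 3.06], [-0.37, 2.12], [-1.25, 1.32], [0.18, 2.47], [-1.1, 4.24], [0.23, 1.98], [-2.94, 2.94]. Speed limits (rad/s): [2.57, 2.57, 3.14, 3.14, 3.14, 3.14, 3.14].

## Interface

Orientations are given as a 3x3 rotation matrix whose columns are the frame's x, y, z axes.
In Python, from station import robot gives the robot as it stands.
- The arm moves only by the shell command python3 -m handwheel 'ROWS' [FORCE]. ROWS is text: rows parted by semicolons, each of 5 numbers parted by spaces: the closure, from -1 (fully open) to 1 (shut), so that 0 is half open, then the shift along the tool's x, y, z in units of 0.02 m (1.0 is 0.02 m), then the turn about the tool's z in units of 5 degrees (1.0 is 5 degrees). In form: fingers x y z roll; .... A call has 1 to 12 rows; each row shifts and turns the commanded pose from where the row before left it, along the tool's axes as they then stand; what a row does not reach is not made up. A row lasts 1/8 s, in which the tool goes at most 62.5 mm and 10.7 degrees, less where a joint would pass 70% of its speed; a pose out of reach is approached as far as the arm can. A call with a number of a shift or a turn outside -1 to 1 is refused whole. A call with a gripper value outside its range is refused whole. The fingers move at their own pace and stop on an object; FORCE is the grip in N (left out, the last holds). Time passes only in rows, so rows that do not move let the fingers close. It gives the time, the measured TCP pose, the force, the opening and the grip force at its end, in the units of the state.
- robot.get_state(): the state, without advancing time (a new reading comes with each control period).
- robot.capture(name): name is "scene" or "top"; returns a dict with "frame" (400x640x3 uint8, red, green, blue), "camera_matrix" (3x3 intrinsics, pixels), "pose" (4x4, takes a point from camera to world coordinates). Camera axes: x right, y down, z forward; pixel columns grow to the right and rows downward; lengths in m; the calibration is good to about 2 mm. A picture is of the moment at which its call begins. There is no depth.
- robot.finish_job(): hands the job in; it is judged then, once.
The state is a dict: "time_s": time; "joints": joint angles; "joint_vel": joint speeds; "tau": joint torques, N m; "tcp_pos": TCP position; "tcp_rot": TCP orientation; "contact_force": force on the tool from outside, world axes, zero at the start; "wrist_torque": the same for the moment, N m; "grip_width": finger opening in m; "gripper_force": force on a finger pad.
Only numpy, scipy, OpenCV 4.12 (cv2) and the standard library are available. Lean on these libraries where they do the work, as an engineer would, in place of code of your own. Each camera call takes 0.05 s, during which the arm holds its last target. There are 200 camera calls.

## Task

Five white sights stand proud in a row along the loose pool-table rail. Starting at the brass end, run your fingertips along the row to the black end and press each sight fully home in turn, staying close to the rail (fingertips no more than about 5 cm off it) from the first sight to the last. Press gently, do not shove or lift the rail, leave everything else as it is, and finish clear of it all.

Things in the scene. Friction and masses are not known exactly. Their poses are not given: they have to be found in the camera images.
- rail: Loose wooden rail, 1.8 to 2.9 kg, flat on the bench, held by its weight only: 420 mm long (y), 90 wide (x), top 36 mm above the bench. Origin: centre of its underside, z up. +y end: brass cap; -y end: black cap. A blue cushion, no higher than the top, runs along the -x side out to 75 mm from the centre line. Sights stand on the top's centre line (x = 0) at y = +160, +80, 0, -80, -160 mm.
- sight1 (a joint): How far the first (next to the brass end) sight has been pushed down, in m: 0 = standing 7 mm proud of the rail's top, 0.006 = fully home against its hard stop (crown 1 mm above the wood). It needs about 4 N straight down to slide, and stays where it is left.
- sight1_top (a point): Centre of the top of the first (next to the brass end) sight: a white round button, 18 mm in diameter, with a black ring painted round it on the wood; the point moves down with the button.
- sight2 (a joint): How far the second sight has been pushed down, in m: 0 = standing 7 mm proud of the rail's top, 0.006 = fully home against its hard stop (crown 1 mm above the wood). It needs about 4 N straight down to slide, and stays where it is left.
- sight2_top (a point): Centre of the top of the second sight: a white round button, 18 mm in diameter, with a black ring painted round it on the wood; the point moves down with the button.
- sight3 (a joint): How far the third sight has been pushed down, in m: 0 = standing 7 mm proud of the rail's top, 0.006 = fully home against its hard stop (crown 1 mm above the wood). It needs about 4 N straight down to slide, and stays where it is left.
- sight3_top (a point): Centre of the top of the third sight: a white round button, 18 mm in diameter, with a black ring painted round it on the wood; the point moves down with the button.
- sight4 (a joint): How far the fourth sight has been pushed down, in m: 0 = standing 7 mm proud of the rail's top, 0.006 = fully home against its hard stop (crown 1 mm above the wood). It needs about 4 N straight down to slide, and stays where it is left.
- sight4_top (a point): Centre of the top of the fourth sight: a white round button, 18 mm in diameter, with a black ring painted round it on the wood; the point moves down with the button.
- sight5 (a joint): How far the fifth (next to the black end) sight has been pushed down, in m: 0 = standing 7 mm proud of the rail's top, 0.006 = fully home against its hard stop (crown 1 mm above the wood). It needs about 4 N straight down to slide, and stays where it is left.
- sight5_top (a point): Centre of the top of the fifth (next to the black end) sight: a white round button, 18 mm in diameter, with a black ring painted round it on the wood; the point moves down with the button.
- chalk_rail: Blue chalk cube, 22 mm, standing on the rail's top, 26 to 32 mm from the centre line on the +x side, between two sights. Origin: centre of its underside. Leave alone.
- chalk_bench: Blue chalk cube, 22 mm, on the bench. Origin: centre of its underside. Leave alone.
- jar: Jar with a steel cap, 64 mm across, 75 mm tall. Origin: centre of its underside. Leave alone.
- can: Drinks can with a green band, 66 mm across, 115 mm tall. Origin: centre of its underside. Leave alone.
- screwdriver: Screwdriver, 190 mm long, lying along its x beside the cushion side of the rail. Leave alone.
- rack: Dark wooden ball-racking triangle, 285 mm sides, 45 mm tall, lying to the robot's left. Origin: its centre, on the bench. Leave alone.
- ball_tray: Black tray, 135 x 75 mm, with a red and a yellow ball, 63 mm tall in all, to the robot's right. Origin: centre of its underside. Leave alone.
- hammer: Hammer, 260 mm long, lying along its x, to the robot's right. Leave alone.

How it is judged:
By the outcome, as a careful person would: the job done as asked, in the order asked, and still so for the second after the job is handed in, with the robot touching nothing.
It also fails if it takes over 45 s, if anything falls off the work surface, if the arm or the gripper's body presses on something with over 40 N, if the wrist force passes 120 N, or if a joint passes its speed limit or range.

## Working session

There is one attempt and no reset: what is moved stays moved. The work goes in short steps, Python scripts to look and compute and a shell command to move; the robot and the scene stay as the last step left them, time stands still between calls to the robot, and variables do not carry over. Pictures are saved under pics/ and viewed, at most 10 in all, crops included, and the job is handed in when it is done.

```bash
mkdir -p pics; python3 - <<'E'
from station import robot
import cv2,numpy as np
for n in("scene","top"):
    c=robot.capture(n);cv2.imwrite(f"pics/{n}0.png",c["frame"][:,:,::-1]);np.savez(f"{n}0.npz",**c)
    print(n,c["pose"].round(3).tolist(),c["camera_matrix"].tolist())
s=robot.get_state();print(s["time_s"],s["tcp_pos"],np.round(s["tcp_rot"],3).tolist(),s["grip_width"])
E
```

```text
scene [[-0.795, 0.508, -0.333, 1.042], [0.607, 0.657, -0.447, 0.628], [-0.008, -0.557, -0.83, 1.247], [0.0, 0.0, 0.0, 1.0]] [[519.8822825825938, 0.0, 319.3536478218353], [0.0, 519.8822825825938, 203.0681654685772], [0.0, 0.0, 1.0]]
top [[0.012, -0.982, 0.186, 0.309], [-1.0, -0.015, -0.014, 0.002], [0.017, -0.186, -0.982, 1.459], [0.0, 0.0, 0.0, 1.0]] [[428.29452951450037, 0.0, 310.9131147457595], [0.0, 428.29452951450037, 196.01179865057392], [0.0, 0.0, 1.0]]
0.1 [ 0.25226083 -0.59848773  0.24918851] [[0.922, 0.388, -0.001], [0.388, -0.922, 0.002], [-0.0, -0.002, -1.0]] 0.08535899683906831
```

View pics/top0.png

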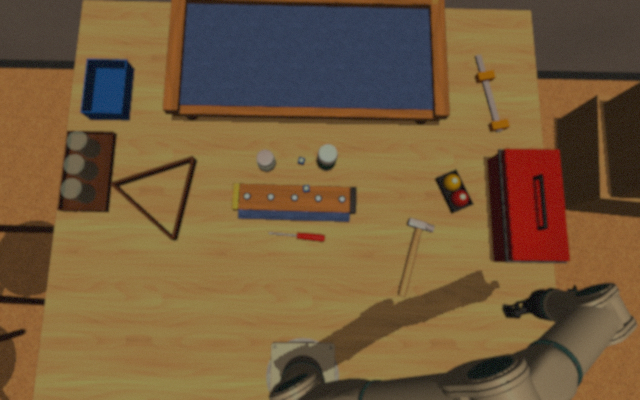

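View pics/scene0.png

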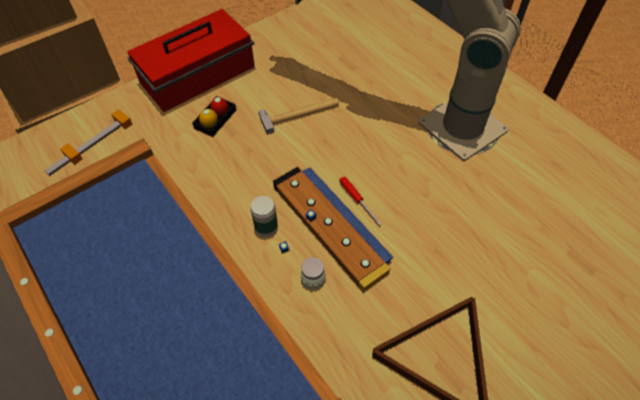

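The top view shows the rail with its brass end at the left (236,197) and black end at the right (352,200). The sights are at about (250,196) to (342,198), and the chalk is at (306,188). The scene view shows the sights from (365,264) at the brass end to (294,184) at the black end.

```bash
cat > h.py <<'E'
import cv2,numpy as np
def rays(c,uv):
    u=np.c_[uv,np.ones(len(uv))]@np.linalg.inv(c["camera_matrix"]).T
    return c["pose"][:3,3],u@c["pose"][:3,:3].T
def plane(c,uv,z):
    o,d=rays(c,uv);return o+d*((z-o[2])/d[:,2])[:,None]
def white(c,box):
    x0,y0,x1,y1=box;im=cv2.cvtColor(c["frame"][y0:y1,x0:x1],cv2.COLOR_RGB2HSV)
    m=cv2.inRange(im,(0,0,120),(180,80,255))
    n,_,st,ce=cv2.connectedComponentsWithStats(m)
    return [(ce[i]+[x0,y0],st[i,4]) for i in range(1,n) if st[i,4]>3]
E
python3 - <<'E'
from h import *
T=dict(np.load("top0.npz"));S=dict(np.load("scene0.npz"))
for c,b,n in((T,(240,186,350,206),"top"),(S,(280,175,380,275),"scene")):
    w=white(c,b);uv=np.array([p for p,a in w]);P=plane(c,uv,.042)
    for (p,a),q in zip(w,P):print(n,p.round(1),a,q.round(4))
# can, jar, chalk tops roughly
print(plane(T,[(328,150)],.115),plane(T,[(265,158)],.075),plane(T,[(306,188)],.058))
E
```

```text
top [305.9 187.7] 9 [ 0.6056 -0.0018  0.042 ]
top [246.4 195.6] 13 [0.5752 0.1976 0.042 ]
top [270.2 196.2] 17 [0.5743 0.1176 0.042 ]
top [294.2 197.2] 11 [0.5723 0.0371 0.042 ]
top [317.7 197.5] 14 [ 0.5724 -0.0421  0.042 ]
top [341.7 198.5] 14 [ 0.5702 -0.1229  0.042 ]
scene [294.3 182.4] 23 [ 0.5723 -0.1207  0.042 ]
scene [310.5 201. ] 26 [ 0.5741 -0.0406  0.042 ]
scene [370.3 212.6] 45 [0.4669 0.091  0.042 ]
scene [310.1 213. ] 20 [ 0.599  -0.0092  0.042 ]
scene [327.7 220.3] 28 [0.5751 0.0391 0.042 ]
scene [345.7 240.7] 31 [0.5764 0.1188 0.042 ]
scene [283.1 245. ] 22 [0.7158 0.0277 0.042 ]
scene [312.2 266.4] 316 [0.6929 0.1252 0.042 ]
scene [364.9 262.3] 33 [0.5774 0.1991 0.042 ]
[[ 0.71691979 -0.07191     0.115     ]] [[0.69765946 0.13621599 0.075     ]] [[ 0.60110297 -0.0021432   0.058     ]]
```

Both views agree to about 2 mm. The sights run from (0.576,0.198) to (0.571,-0.122) with a yaw of -0.9°. The chalk stands between sights 3 and 4. Next I turn the tool, shut the fingers and travel.

```bash
python3 -m handwheel '1 0 0 0 0.95;1 0 0 0 0.95;1 0 0 0 0.95;1 0 0 0 0.95;1 0 0 0 0.94;1 0.4 -1 0 0;1 0.4 -1 0 0;1 0.4 -1 0 0;1 0.4 -1 0 0;1 0.4 -1 0 0;1 0.4 -1 0 0;1 0.4 -1 0 0' 20
python3 -m handwheel '1 0.4 -1 0 0;1 0.4 -1 0 0;1 0.4 -1 0 0;1 0.4 -1 0 0;1 0.4 -1 0 0;1 0.4 -1 0 0;1 0.4 -1 0 0;1 0.4 -1 0 0;1 0.4 -1 0 0;1 0.4 -1 0 0;1 0.4 -1 0 0;1 0.4 -1 0 0'
python3 -m handwheel '1 0.4 -1 0 0;1 0.4 -1 0 0;1 0.4 -1 0 0;1 0.4 -1 0 0;1 0.4 -1 0 0;1 0.4 -1 0 0;1 0.4 -1 0 0;1 0.4 -1 0 0;1 0.4 -1 0 0;1 0.4 -1 0 0;1 0.4 -1 0 0;1 0.4 -1 0 0'
```

```text
time_s: 1.6
tcp_pos: [0.311, -0.4586, 0.25]
tcp_rot: [[1.0, -0.015, 0.0], [-0.015, -1.0, 0.0], [0.0, -0.0, -1.0]]
contact_force: [1.2, -0.5, 0.4]
grip_width: 0.0001
gripper_force: 0.0
time_s: 3.1
tcp_pos: [0.4103, -0.22, 0.2501]
tcp_rot: [[1.0, -0.015, 0.0], [-0.015, -1.0, -0.0], [0.0, 0.0, -1.0]]
contact_force: [-0.4, -1.6, 0.1]
grip_width: 0.0
gripper_force: 0.0
time_s: 4.6
tcp_pos: [0.5096, 0.0185, 0.2501]
tcp_rot: [[1.0, -0.015, 0.0], [-0.015, -1.0, -0.0], [0.0, 0.0, -1.0]]
contact_force: [-0.2, -0.1, 0.2]
grip_width: 0.0
gripper_force: 0.0
```

```bash
python3 -m handwheel '1 0.36 -1 0 0;1 0.36 -1 0 0;1 0.36 -1 0 0;1 0.36 -1 0 0;1 0.36 -1 0 0;1 0.35 -1 0 0;1 0.35 -1 0 0;1 0.35 -1 0 0;1 0.35 -1.04 0 0;1 0 0 1 0;1 0 0 1 0;1 0 0 1 0' || true
python3 -m handwheel '1 0.36 -1 0 0;1 0.36 -1 0 0;1 0.36 -1 0 0;1 0.36 -1 0 0;1 0.36 -1 0 0;1 0.35 -1 0 0;1 0.35 -1 0 0;1 0.35 -1 0 0;1 0.35 -1 0 0;1 0 -0.04 1 0;1 0 0 1 0;1 0 0 1 0'
python3 -m handwheel '1 0 0 1 0;1 0 0 1 0;1 0 0 1 0;1 0 0 1 0;1 0 0 0.5 0;1 0 0 0 0'
python3 - <<'E'
from station import robot
import cv2
for n,b in(("scene",(260,160,420,300)),("top",(220,140,380,240))):
    c=robot.capture(n)["frame"];x,y,X,Y=b
    cv2.imwrite(f"pics/{n}1.png",cv2.resize(c[y:Y,x:X,::-1],None,fx=4,fy=4,interpolation=2))
E
```

```text
time_s: 6.1
tcp_pos: [0.5766, 0.1978, 0.1894]
tcp_rot: [[1.0, -0.015, 0.0], [-0.015, -1.0, 0.0], [0.0, -0.0, -1.0]]
contact_force: [1.0, 0.3, 0.3]
grip_width: -0.0002
gripper_force: 0.0
time_s: 6.85
tcp_pos: [0.5761, 0.1973, 0.0994]
tcp_rot: [[1.0, -0.015, -0.001], [-0.015, -1.0, -0.0], [-0.001, 0.0, -1.0]]
contact_force: [-0.3, 0.3, 0.8]
grip_width: 0.0001
gripper_force: 0.0out of range: row 9 has -1.04, outside -1 to 1
```

View pics/scene1.png

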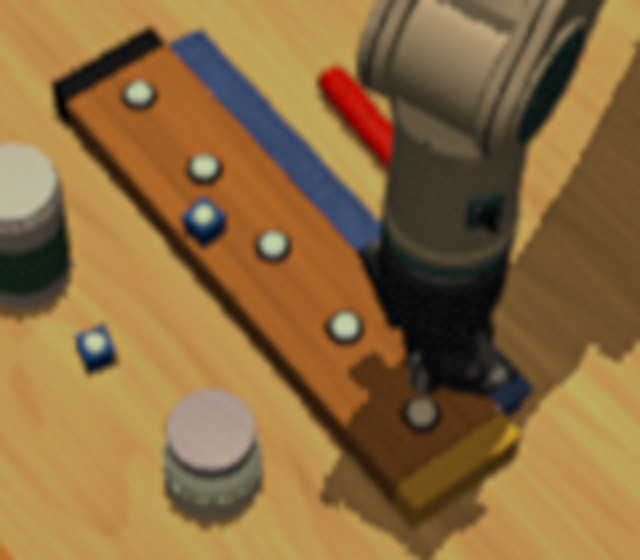

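The picture shows the shut fingertips at crop (420,385), directly above sight 1 at (420,412). I'll go down gently.

```bash
python3 -m handwheel '1 0 0 0.6 0;1 0 -0.03 0.6 0;1 0 0 0.4 0;1 0 0 0.1 0;1 0 0 0.05 0;1 0 0 0 0'
python3 -m handwheel '1 0 0 0.05 0;1 0 0 0.05 0;1 0 0 0 0'
python3 -m handwheel '1 0 0 0.05 0;1 0 0 0.05 0;1 0 0 0 0'
```

```text
time_s: 7.7
tcp_pos: [0.5765, 0.1977, 0.0652]
tcp_rot: [[1.0, -0.015, 0.0], [-0.015, -1.0, 0.0], [0.0, -0.0, -1.0]]
contact_force: [0.2, 0.1, 0.8]
grip_width: 0.0
gripper_force: 0.0
time_s: 8.07
tcp_pos: [0.5763, 0.1977, 0.063]
tcp_rot: [[1.0, -0.015, -0.0], [-0.015, -1.0, 0.0], [-0.0, -0.0, -1.0]]
contact_force: [0.8, -0.6, 0.1]
grip_width: 0.0
gripper_force: 0.0
time_s: 8.45
tcp_pos: [0.5764, 0.1977, 0.0612]
tcp_rot: [[1.0, -0.015, 0.0], [-0.015, -1.0, 0.0], [0.0, -0.0, -1.0]]
contact_force: [0.1, 0.1, 2.6]
grip_width: 0.0003
gripper_force: 1.1
```

```bash
python3 -m handwheel '1 0 0 0.05 0;1 0 0 0.05 0;1 0 0 0.05 0;1 0 0 0.05 0;1 0 0 0 0'
python3 -m handwheel '1 0 0 0.05 0;1 0 0 0 0'
python3 -m handwheel '1 0 0 0.03 0;1 0 0 0 0'
```

```text
time_s: 9.07
tcp_pos: [0.5764, 0.1977, 0.0569]
tcp_rot: [[1.0, -0.015, 0.0], [-0.015, -1.0, 0.0], [0.0, -0.0, -1.0]]
contact_force: [-0.6, 0.3, 2.0]
grip_width: 0.0
gripper_force: 1.3
time_s: 9.32
tcp_pos: [0.5764, 0.1977, 0.0559]
tcp_rot: [[1.0, -0.015, 0.0], [-0.015, -1.0, 0.0], [0.0, -0.0, -1.0]]
contact_force: [-0.9, 0.1, 2.2]
grip_width: 0.0001
gripper_force: 1.3
time_s: 9.57
tcp_pos: [0.5764, 0.1977, 0.0558]
tcp_rot: [[1.0, -0.015, 0.0], [-0.015, -1.0, 0.0], [0.0, -0.0, -1.0]]
contact_force: [-1.2, -0.4, 6.1]
grip_width: -0.0
gripper_force: 3.1
```

```bash
python3 -m handwheel '1 0 0 0.03 0;1 0 0 0 0'
```

```text
time_s: 9.82
tcp_pos: [0.5764, 0.1977, 0.0558]
tcp_rot: [[1.0, -0.015, 0.0], [-0.015, -1.0, 0.0], [0.0, -0.0, -1.0]]
contact_force: [-2.9, 0.5, 10.5]
grip_width: -0.0003
gripper_force: 5.2
```

```bash
python3 -m handwheel '1 0 0 -0.75 0;1 0 1 0 0;1 0 1 0 0;1 0 1 0 0;1 0 1 0 0;1 0 0 0 0;1 0 0 0.3 0;1 0 0 0 0'
python3 -m handwheel '1 0 0 0.05 0;1 0 0 0.05 0;1 0 0 0.05 0;1 0 0 0.05 0;1 0 0 0.05 0;1 0 0 0.05 0;1 0 0 0.05 0;1 0 0 0.05 0;1 0 0 0.02 0;1 0 0 0.02 0;1 0 0 0 0'
```

```text
time_s: 10.82
tcp_pos: [0.5746, 0.119, 0.0632]
tcp_rot: [[1.0, -0.013, -0.001], [-0.013, -1.0, 0.001], [-0.001, -0.001, -1.0]]
contact_force: [0.4, -0.4, -0.1]
grip_width: -0.0001
gripper_force: 0.0
time_s: 12.2
tcp_pos: [0.5752, 0.1179, 0.0557]
tcp_rot: [[1.0, -0.015, 0.0], [-0.015, -1.0, 0.0], [0.0, -0.0, -1.0]]
contact_force: [-3.2, 0.9, 10.3]
grip_width: -0.0001
gripper_force: 5.1
```

```bash
python3 -m handwheel '1 0 0 -0.75 0;1 0 1 0 0;1 0 1 0 0;1 0 1 0 0;1 0 1 0 0;1 0 0 0 0;1 0 0 0.3 0;1 0 0 0 0'
python3 -m handwheel '1 0 0 0.05 0;1 0 0 0.05 0;1 0 0 0.05 0;1 0 0 0.05 0;1 0 0 0.05 0;1 0 0 0.05 0;1 0 0 0.05 0;1 0 0 0.05 0;1 0 0 0.02 0;1 0 0 0.02 0;1 0 0 0 0'
```

```text
time_s: 13.2
tcp_pos: [0.5734, 0.039, 0.0634]
tcp_rot: [[1.0, -0.013, -0.001], [-0.013, -1.0, 0.001], [-0.001, -0.001, -1.0]]
contact_force: [-0.3, -1.1, 0.2]
grip_width: -0.0001
gripper_force: 0.0
time_s: 14.58
tcp_pos: [0.574, 0.0381, 0.0558]
tcp_rot: [[1.0, -0.015, 0.0], [-0.015, -1.0, 0.0], [0.0, -0.0, -1.0]]
contact_force: [-1.9, 2.5, 8.3]
grip_width: -0.0002
gripper_force: 4.4
```

For the hop past the chalk I lift 36 mm, so the tips are about 35 mm off the rail and clear the chalk's top.

```bash
python3 -m handwheel '1 0 0 -0.8 0;1 0 0 -1 0;1 0 1 0 0;1 0 1 0 0;1 0 1 0 0;1 0 1 0 0;1 0 0 0 0;1 0 0 0.7 0;1 0 0 0.65 0;1 0 0 0 0'
python3 -m handwheel '1 0 0 0.05 0;1 0 0 0.05 0;1 0 0 0.05 0;1 0 0 0.05 0;1 0 0 0.05 0;1 0 0 0.05 0;1 0 0 0.05 0;1 0 0 0.05 0;1 0 0 0.02 0;1 0 0 0.03 0;1 0 0 0 0'
```

```text
time_s: 15.82
tcp_pos: [0.5717, -0.0413, 0.0625]
tcp_rot: [[1.0, -0.013, -0.003], [-0.013, -1.0, 0.0], [-0.003, -0.0, -1.0]]
contact_force: [0.1, 0.0, 0.4]
grip_width: -0.0003
gripper_force: 0.0
time_s: 17.2
tcp_pos: [0.5729, -0.0423, 0.0558]
tcp_rot: [[1.0, -0.015, 0.0], [-0.015, -1.0, 0.0], [0.0, -0.0, -1.0]]
contact_force: [-1.6, 1.4, 8.2]
grip_width: 0.0
gripper_force: 4.2
```

```bash
python3 -m handwheel '1 0 0 -0.75 0;1 0 1 0 0;1 0 1 0 0;1 0 1 0 0;1 0 1 0 0;1 0 0 0 0;1 0 0 0.3 0;1 0 0 0 0'
python3 -m handwheel '1 0 0 0.05 0;1 0 0 0.05 0;1 0 0 0.05 0;1 0 0 0.05 0;1 0 0 0.05 0;1 0 0 0.05 0;1 0 0 0.05 0;1 0 0 0.05 0;1 0 0 0.02 0;1 0 0 0.02 0;1 0 0 0 0'
```

```text
time_s: 18.2
tcp_pos: [0.5712, -0.1208, 0.0635]
tcp_rot: [[1.0, -0.013, -0.001], [-0.013, -1.0, 0.001], [-0.001, -0.001, -1.0]]
contact_force: [-0.8, 0.1, 0.2]
grip_width: -0.0001
gripper_force: 0.0
time_s: 19.58
tcp_pos: [0.5717, -0.1222, 0.0558]
tcp_rot: [[1.0, -0.015, 0.0], [-0.015, -1.0, 0.0], [0.0, -0.0, -1.0]]
contact_force: [-1.2, 1.9, 6.7]
grip_width: 0.0001
gripper_force: 3.5
```

All five stopped at the same height, with a firm reaction. Now I lift clear and check.

```bash
python3 -m handwheel '1 0 0 -0.4 0;1 0 0 -1 0;1 0 0 -1 0;1 0 0 -1 0;1 0 0 -1 0;1 0 0 -1 0;1 0 0 -1 0;1 0 0 -1 0;1 -0.4 1 0 0;1 -0.4 1 0 0;1 -0.4 1 0 0;1 -0.4 1 0 0'
python3 -m handwheel '1 -0.4 1 0 0;1 -0.4 1 0 0;1 -0.4 1 0 0;1 -0.4 1 0 0;1 -0.4 1 0 0;1 -0.4 1 0 0;1 -0.4 1 0 0;1 0 0 0 0;1 0 0 0 0'
python3 - <<'E'
from station import robot
from h import *
T=robot.capture("top");S=robot.capture("scene")
for c,b,n in((T,(240,186,350,206),"top"),(S,(280,175,380,275),"scene")):
    w=white(c,b);uv=np.array([p for p,a in w]);P=plane(c,uv,.037)
    for (p,a),q in zip(w,P):print(n,p.round(1),a,q.round(4))
a=cv2.resize(S["frame"][160:300,230:420,::-1],None,fx=4,fy=4,interpolation=2);cv2.imwrite("pics/scene2.png",a)
E
```

```text
time_s: 21.08
tcp_pos: [0.5363, -0.2043, 0.2022]
tcp_rot: [[1.0, -0.017, -0.002], [-0.017, -1.0, -0.001], [-0.002, 0.001, -1.0]]
contact_force: [0.4, -0.1, 0.3]
grip_width: 0.0
gripper_force: 0.0
time_s: 22.2
tcp_pos: [0.4806, -0.3402, 0.2033]
tcp_rot: [[1.0, -0.014, 0.0], [-0.014, -1.0, 0.001], [0.0, -0.001, -1.0]]
contact_force: [-0.4, 0.9, 0.2]
grip_width: -0.0001
gripper_force: 0.0
top [305.6 187.5] 11 [ 0.607  -0.0009  0.037 ]
top [246.5 195.9] 15 [0.5752 0.1978 0.037 ]
top [270.4 196.6] 13 [0.5739 0.1175 0.037 ]
top [294.1 197.5] 15 [0.5722 0.0374 0.037 ]
top [317.5 198. ] 16 [ 0.5716 -0.0415  0.037 ]
top [341.5 198.7] 14 [ 0.5704 -0.1227  0.037 ]
scene [294.5 183.4] 21 [ 0.5719 -0.1206  0.037 ]
scene [310.6 202. ] 25 [ 0.5738 -0.0406  0.037 ]
scene [370.  212.4] 47 [0.4645 0.0879 0.037 ]
scene [344.5 204.5] 4 [0.5039 0.0242 0.037 ]
scene [310.1 213. ] 22 [ 0.597  -0.0119  0.037 ]
scene [358. 219.] 5 [0.5047 0.0841 0.037 ]
scene [327.7 221.3] 26 [0.575  0.0392 0.037 ]
scene [370.5 232.5] 4 [0.5055 0.1377 0.037 ]
scene [345.7 241.6] 29 [0.5761 0.1188 0.037 ]
scene [283.2 245.1] 23 [0.7145 0.0256 0.037 ]
scene [312.2 266.4] 316 [0.6914 0.1231 0.037 ]
scene [364.8 263.3] 32 [0.5776 0.1994 0.037 ]
```

View pics/scene2.png

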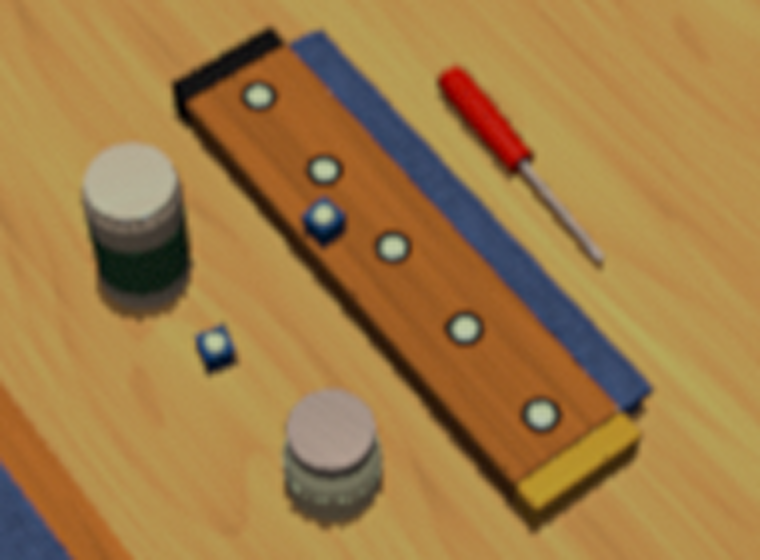

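The picture shows all five sights flush inside their rings, from crop (540,414) at the brass end to (258,96) at the black end. They all dropped evenly by about 1 px. The rail, chalk, jar, can and screwdriver have not moved, and the arm is clear, so I'm handing in.

```bash
python3 -c "
from station import robot
print(robot.finish_job())"
```

```text
the job is handed in; nothing more can be done
None
```

I pressed all five sights home in order from the brass end to the black end, at about 10 N or less, with no visible movement of the rail, chalk, jar, can or screwdriver, and handed the job in at about 22 s with the arm clear.

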